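# Seat the divider comb in the bottle rack's slotted base

### The job

Pick up the white five-toothed divider comb by its teal grip and lower it into the low chrome base so that each tooth enters its own slot in the dark insert; the insert can sit up to 12 mm off the middle of the base, either way along it, so feel for the slots with light contact. Then press the comb gently but fully home, until its spine lies flush on the base, and let go. Never force it against the base, and leave the bottles, the soap dish and the squeegee alone.

Things in the scene. Friction and masses are not known exactly. Their poses are not given: they have to be found in the camera images.
- comb: White rigid divider comb, 100-210 g, standing on its 5 teeth on the counter. Origin: middle of the plane of the tooth tips; z up, y along the row. Teeth 9 mm (y) x 16.5 mm (x), z 0 to 20 mm, centres at y = -60, -30, 0, 30, 60 mm. Spine on them 28 (x) x 140 (y) mm, z 20 to 32 mm. Same either way round (half turn about z).
- comb_grip (a point): Centre of the comb's teal upright grip block, on the comb's spine: 16 (x) x 50 (y) x 46 mm, z 32 to 78 mm in the comb's frame; this point at z 55 mm. Taken across its 50 mm (fingers closing along y, tips just above the spine) the comb is held stiffest; 40 N of grip does not slip.
- base: Chrome base fixed to the counter: channel 44 (x) x 208 (y) x 40 mm high on a foot plate 110 x 250 x 4 mm. Origin: centre of its underside; z up, y along the row of slots. Inside 20 mm wide, end walls 7.5 mm. A dark insert 168 mm long lies in it, its five slots open upward: 11 mm long (y), 20 mm wide (x), 34 mm deep, pitch 30 mm.
- base_top (a point): Centre of the channel's flat top, 40 mm above the counter. Ribs of the insert and chrome walls are level here, solid elsewhere than in the slots. The insert is jammed somewhere from -12 to +12 mm along the base's y, differently each time, and does not give; this is not measured. Its middle slot is centred at that y, x = 0. Clearance of a tooth: 1 mm each side in y, 1.75 mm in x.
- home (a point): 20 mm above the base's origin: height of the comb's origin when fully home, spine on the base's top. Sprung pads in the middle slot squeeze the middle tooth (about 5 N each): met about 10 mm deep, then 3 to 9 N of push is needed, past 15 mm 2 to 5 N, till the spine lands at 20 mm. Its weight alone does not carry it in; once in, it stays. All contact of comb and base, pads included: at most 40 N.
- teal_bottle: Teal spray bottle with white trigger head, 72 mm diameter, 221 mm tall, origin under its centre. Bystander.
- amber_bottle: Amber spray bottle with white trigger head, 72 mm diameter, 221 mm tall, origin under its centre. Bystander.
- soap_dish: White ceramic soap dish 85 (x) x 125 (y) x 24 mm, origin under its centre. Bystander.
- squeegee: Yellow squeegee lying flat, 20 mm high: handle 130 mm along its x, centred on the origin, crossbar 150 mm along its y at x = 75 mm, black rubber edge out to x = 102 mm. Bystander.
There are look-alikes about, which are no part of the job. Leave any blue or purple look-alike of the comb alone.

How it is judged:
On the way, in this order (a step that is already met when the one before it is completed fails the run):
1. the comb is held by the fingers, lifted well off the counter (tooth tips over 50 mm up) (height (world z) of comb above 0.05 m and contact force between the fingers and comb above 1 N), for 0.1 s.
2. held upright and square over the base, all teeth are in the slots, at least 5 mm deep but not yet home (z of comb in the frame of base between 0.022 and 0.035 m and horizontal distance between comb and base below 0.016 m and angle between the y axis of comb and the y axis of base, either way round below 0.06 rad and angle between comb's own z axis and vertical below 0.06 rad and contact force between the fingers and comb above 1 N), for 0.1 s.
At the end, for the whole second after the job is handed in: the comb is at rest in the base, released, all five teeth in their own slots, spine flush on the base (within 1.8 mm of fully home), tilted under 0.03 rad, along the base within 0.05 rad and within 16 mm of the base's centre (z of comb in the frame of base below 0.0218 m and horizontal distance between comb and base below 0.016 m and angle between the y axis of comb and the y axis of base, either way round below 0.05 rad and angle between comb's own z axis and vertical below 0.03 rad and linear speed of comb below 0.01 m/s); the robot touches nothing.
It fails at once if the comb is forced against the base with over 40 N (contact force between comb and base above 40 N).
It fails at once if the robot bears on the base with over 10 N (contact force between any of the fingers, the arm and base above 10 N).
It fails at once if a bottle, the soap dish or the squeegee is moved more than 15 mm (distance of any of teal_bottle, amber_bottle, soap_dish, squeegee from where it was at the start of the episode above 0.015 m).
It also fails if it takes over 67 s, if anything falls off the work surface, if the arm or the gripper's body presses on something with over 40 N, if the wrist force passes 120 N, or if a joint passes its speed limit or range.

### The arm

A 6-joint arm with a two-finger parallel gripper is mounted at the origin on the work surface. World frame = base frame: x ahead of the robot, y to its left, z up, the work surface at z = 0. Lengths are in m, angles in rad, forces in N, time in s.
With the tool pointing down it reaches from about 0.4 to 0.825 m from the base axis. Payload 7 kg.
Tool frame: the origin (TCP) lies at the very end of the fingers, on their centre line; the grasp point (between the pads) lies 19 mm behind it; z points along the fingers, y is the line along which they close (so a half turn about z gives the same grasp; the last joint's range is limited). The gripper opens to 88 mm and grips with 3 to 60 N. Pads are 19 mm wide; open, the fingers measure 130 mm over their backs; the gripper's body (78 mm by 193 mm) begins 47 mm behind the grasp point.
Start: joints at [1.414, 0.359, 0.012, 0, -1.224, -0.288], TCP at [0.29, 0.609, 0.227] pointing down, gripper open.
Joint ranges: [-3.07, 3.07], [-1.43, 2.12], [-1.02, 1.25], [-3.03, 1.67], [-3.05, -0], [-3.03, 3.03]. Speed limits (rad/s): [2.39, 2.39, 3.01, 3.14, 3.14, 3.14].

### API

Orientations are given as [roll, pitch, yaw] about the fixed x, y, z axes, in that order (R = Rz(yaw) Ry(pitch) Rx(roll)).
In Python, from station import arm, grab_frame gives the robot as it stands.
- The arm moves only by the tool jog_arm, never from a script. Its argument "deltas" is a list that holds one entry, the list of rows, each a list of 4 numbers: the shift along the tool's x, y, z in units of 60 mm (1.0 is 60 mm), then the turn about the tool's z in units of 5 degrees (1.0 is 5 degrees). A call has 1 to 8 rows; each row is the pose to reach, as a shift and turn from the pose commanded when the call began, along the tool's axes at that moment; what a row does not reach only later rows make up. A row lasts 1/8 s, in which the tool goes at most 62.5 mm and 10.7 degrees, less where a joint would pass 70% of its speed; a pose out of reach is approached as far as the arm can. A call with a gripper value outside its range is refused whole. "grip" is the finger opening in mm, from 0 to 87.6, set as the call begins (left out, the last holds). The fingers move at their own pace and stop on an object; "squeeze" is the grip in N (left out, the last holds). Time passes only in rows, so rows that repeat a pose let the fingers close. It gives the time, the measured TCP pose, the force, the opening and the grip force at its end, in the units of the state.
- arm.get_state(): the state, without advancing time (a new reading comes with each control period).
- grab_frame(name): name is "scene" or "top"; returns a dict with "img" (384x512x3 uint8, red, green, blue), "vfov" (degrees; the focal length in pixels is half the picture's height over the tangent of half this angle, whatever the lens; pixels are square), "cx", "cy" (the principal point, pixels), "dist_coeffs" ([k1, k2, p1, p2, k3] as OpenCV has them; the pictures are not rectified), "xyz" and "rotation" of the camera in the world. Camera axes: x right, y down, z forward; pixel columns grow to the right and rows downward; lengths in m; the calibration is good to about 2 mm. A picture is of the moment at which its call begins. There is no depth.
- arm.job_done(): hands the job in; it is judged then, once.
The state is a dict: "t": time; "q": joint angles; "qd": joint speeds; "joint_efforts": joint torques, N m; "eef_pos": TCP position; "ee_rot": TCP orientation; "force": force on the tool from outside, world axes, zero at the start; "moment": the same for the moment, N m; "width": finger opening in m; "gripper_force": force on a finger pad.
Only numpy, scipy, OpenCV 4.12 (cv2) and the standard library are available. Lean on these libraries where they do the work, as an engineer would, in place of code of your own. Each camera call takes 0.05 s, during which the arm holds its last target. There are 200 camera calls.

## Working session

There is one attempt and no reset: what is moved stays moved. The work goes in short steps, Python scripts to look and compute and a tool call to move; the robot and the scene stay as the last step left them, time stands still between calls to the robot, and variables do not carry over. Pictures are saved under pics/ and viewed, at most 10 in all, crops included, and the job is handed in when it is done.

Besides the shell and the picture viewer there is one more tool, called as a command line: name --argument value ..., lists and objects as JSON in quotes. jog_arm: Moves the arm, as the interface text tells. Its arguments: {"type":"object","properties":{"deltas":{"type":"array"},"grip":{"type":"number"},"squeeze":{"type":"number"}},"required":["deltas"]}

```bash
mkdir -p pics; python3 - <<'E'
from station import arm, grab_frame
import cv2
for n in("scene","top"):
    f=grab_frame(n); cv2.imwrite(f"pics/{n}0.png",f["img"][:,:,::-1])
    print({k:v for k,v in f.items() if k!="img"})
print(arm.get_state())
E
```

```text
{'vfov': 51.77241409659667, 'cx': 257.39314159844287, 'cy': 186.09530555182377, 'dist_coeffs': array([-0.05307978,  0.        ,  0.        ,  0.        ,  0.        ]), 'xyz': array([ 0.95781808, -0.70260979,  0.92126171]), 'rotation': array([-2.3963564 ,  0.00407792,  0.52180715])}
{'vfov': 45.559961638947634, 'cx': 252.81198081803538, 'cy': 188.33176505663857, 'dist_coeffs': array([-0.15055362,  0.        ,  0.        ,  0.        ,  0.        ]), 'xyz': array([ 0.34884649, -0.00957399,  1.52478956]), 'rotation': array([-3.00142369, -0.01216455, -1.54544622])}
{'t': 0.1, 'q': array([ 1.41410007e+00,  3.59292716e-01,  1.11794720e-02, -2.70066623e-04,
       -1.22408725e+00, -2.88087507e-01]), 'qd': array([-0.00032946, -0.00127835,  0.00246549, -0.0003227 ,  0.0020571 ,
        0.00249642]), 'joint_efforts': array([-1.71730015e-03, -5.84162164e+01,  2.93752939e+01,  7.01558724e+00,
        1.02315238e-02, -3.62119977e-05]), 'eef_pos': array([0.29028805, 0.60893312, 0.2257505 ]), 'ee_rot': array([ 3.14017422e+00, -1.55548006e-04, -4.44875601e-01]), 'force': array([-0.67935715, -0.55463693,  0.4331956 ]), 'moment': array([-0.01557939,  0.0239571 , -0.00178369]), 'gripper_force': 0.0, 'width': 0.08761678108922036}
```

View pics/scene0.png

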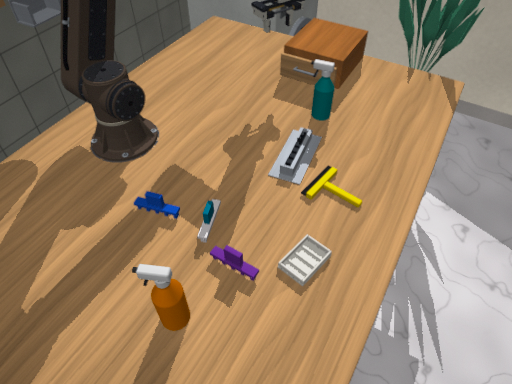

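View pics/top0.png

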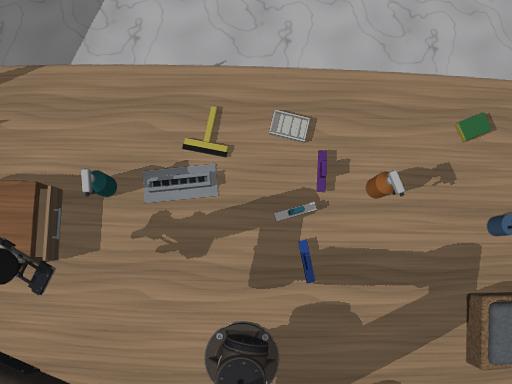

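The scene view shows comb-like things at (209,218), which is white with a teal grip, and at (157,205) blue and (234,262) purple. In the top view they are at (296,211), (307,261) and (322,171). Only the white one with the teal grip fits the description. The base is at top (181,182), scene (296,155). I'll confirm with an enlarged crop.

```bash
python3 - <<'E'
import cv2, numpy as np
t=cv2.imread("pics/top0.png"); s=cv2.imread("pics/scene0.png")
R=lambda im,x,y,w,h:cv2.resize(im[y:y+h,x:x+w],(390,280),interpolation=cv2.INTER_CUBIC)
# 78x56 crops, x5
cv2.imwrite("pics/crop0.png",np.vstack([np.hstack([R(t,258,184,78,56),R(t,142,154,78,56)]),np.hstack([R(s,172,192,78,56),R(s,258,125,78,56)])]))
E
```

```text
(no output)
```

View pics/crop0.png

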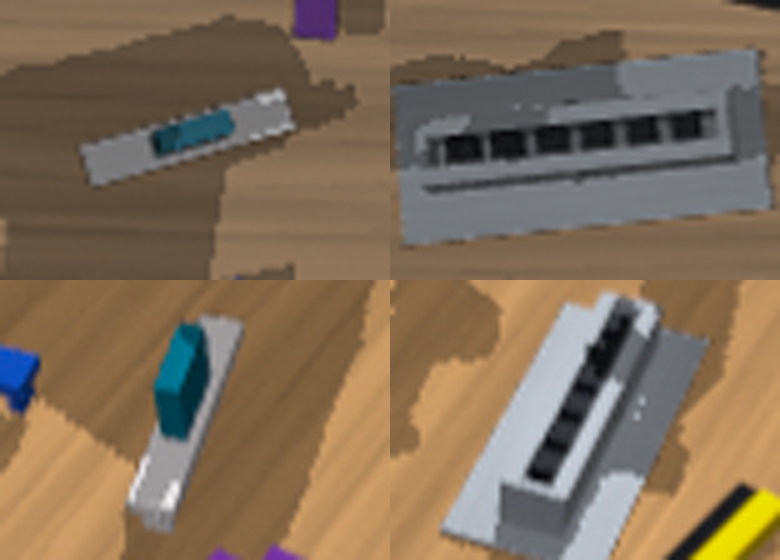

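The crop confirms the white comb with the teal grip. The base's dark insert shows ribs and slots along the channel. Next I'll make metric orthophotos at the heights that matter.

```bash
cat > h.py <<'E'
import numpy as np, cv2
from scipy.spatial.transform import Rotation as Ro
from station import arm, grab_frame
def K(f):
    F=f["img"].shape[0]/2/np.tan(np.radians(f["vfov"]/2)); return np.array([[F,0,f["cx"]],[0,F,f["cy"]],[0,0,1.]])
def proj(f,P):
    R=Ro.from_euler("xyz",f["rotation"]).as_matrix().T
    return cv2.projectPoints(np.asarray(P,float).reshape(-1,1,3),cv2.Rodrigues(R)[0],-R@f["xyz"],K(f),f["dist_coeffs"])[0].reshape(-1,2)
def unproj(f,uv,z):
    R=Ro.from_euler("xyz",f["rotation"]).as_matrix()
    p=cv2.undistortPoints(np.asarray(uv,float).reshape(-1,1,2),K(f),f["dist_coeffs"]).reshape(-1,2)
    d=np.c_[p,np.ones(len(p))]@R.T
    return f["xyz"]+d*((z-f["xyz"][2])/d[:,2])[:,None]
def ortho(f,c,yaw,z,lx,ly,res=.0005):
    """picture of the plane z: columns along local y, rows along local x"""
    x=np.arange(-lx,lx,res);y=np.arange(-ly,ly,res);X,Y=np.meshgrid(x,y,indexing="ij")
    P=np.c_[c[0]+X.ravel()*np.cos(yaw)-Y.ravel()*np.sin(yaw),c[1]+X.ravel()*np.sin(yaw)+Y.ravel()*np.cos(yaw),np.full(X.size,z)]
    m=proj(f,P).reshape(*X.shape,2).astype(np.float32)
    return cv2.remap(f["img"],m,None,cv2.INTER_CUBIC)
E
python3 - <<'E'
from h import *
t=grab_frame("top");s=grab_frame("scene")
# comb: teal mask centroid + spine ends ; base ends (by eye, crop px/5)
c=lambda ox,oy,p:np.array(p)/5+[ox,oy]
B=unproj(t,[c(142,154,(420-390,150)),c(142,154,(733-390,120))],.04);print("base top ends",B)
foot=unproj(t,[c(142,154,q) for q in((4,84),(370,50),(382,206),(14,244))],.004);print("foot",foot.mean(0),foot)
C=unproj(t,[c(258,184,q) for q in((80,148),(280,88),(297,130),(92,186))],.032);print("comb",C.mean(0),C)
Bs=unproj(s,[c(258,125,q) for q in((55,250),(175,287-280),(316,62),(187,282))],.004);print(Bs)
for f in(t,s):
    m=(f["img"][:,:,1].astype(int)-f["img"][:,:,0]>40).astype(np.uint8)
    n,_,st,ce=cv2.connectedComponentsWithStats(m); print([(st[i],ce[i],unproj(f,ce[i],.06)) for i in range(1,n) if 20<st[i,4]<400])
E
```

```text
base top ends [[0.56382086 0.32400409 0.04      ]
 [0.58931778 0.11743997 0.04      ]]
foot [0.57496463 0.22207017 0.004     ] [[0.61387505 0.35269701 0.004     ]
 [0.64364877 0.10410254 0.004     ]
 [0.53746979 0.09210701 0.004     ]
 [0.50486492 0.33937413 0.004     ]]
comb [ 0.4865938  -0.16457179  0.032     ] [[ 0.4781716  -0.09391198  0.032     ]
 [ 0.52115128 -0.22530744  0.032     ]
 [ 0.49360907 -0.23680635  0.032     ]
 [ 0.45344323 -0.10226139  0.032     ]]
[[0.54097594 0.09027767 0.004     ]
 [0.49763855 0.35239494 0.004     ]
 [0.61255473 0.34661062 0.004     ]
 [0.62784816 0.10697652 0.004     ]]
[(array([293, 206,  11,   8,  47], dtype=int32), array([298.25531915, 209.38297872]), array([[ 0.49135325, -0.17038281,  0.06      ]]))]
[(array([424,   0,  22,  35, 351], dtype=int32), array([434.04273504,  18.65527066]), array([[0.75866683, 1.412864  , 0.06      ]])), (array([447,   0,  25,  28, 173], dtype=int32), array([457.87283237,  12.28323699]), array([[0.84997999, 1.5594717 , 0.06      ]])), (array([403,   2,  11,  34, 200], dtype=int32), array([408.435,  20.135]), array([[0.6512016 , 1.32614418, 0.06      ]])), (array([456,  20,  15,  24,  69], dtype=int32), array([462.82608696,  31.34782609]), array([[0.91078808, 1.34605491, 0.06      ]])), (array([146, 192,  16,   7,  60], dtype=int32), array([153.15, 195.15]), array([[ 0.31249502, -0.19704094,  0.06      ]])), (array([135, 198,  44,  16, 228], dtype=int32), array([158.03947368, 206.25438596]), array([[ 0.35216292, -0.2228232 ,  0.06      ]])), (array([203, 201,  10,  23, 156], dtype=int32), array([207.63461538, 211.65384615]), array([[ 0.4861358 , -0.16880633,  0.06      ]]))]
```

```bash
python3 - <<'E'
from h import *
fs=[grab_frame(n) for n in("top","scene")]
def box(im,hx,hy,col,res=.0005):
    c=(im.shape[1]//2,im.shape[0]//2);cv2.rectangle(im,(int(c[0]-hy/res),int(c[1]-hx/res)),(int(c[0]+hy/res),int(c[1]+hx/res)),col,1)
rows=[]
for f in fs:
    a=ortho(f,(.575,.2215),.124,.04,.034,.115); box(a,.022,.104,(255,0,0)); box(a,.010,.0965,(0,255,0))
    b=ortho(f,(.575,.2215),.124,.004,.06,.135,.0005); box(b,.055,.125,(255,0,0))
    c=ortho(f,(.4866,-.1650),.305,.032,.034,.08); box(c,.014,.07,(255,0,0))
    d=ortho(f,(.4866,-.1650),.305,.078,.034,.08); box(d,.008,.025,(255,0,0))
    top=np.hstack([a,c]);rows.append(top); rows.append(np.hstack([b[50:190,:460],d[:140] if d.shape[0]>=140 else np.vstack([d,np.zeros((140-d.shape[0],d.shape[1],3),np.uint8)])]))
cv2.imwrite("pics/o1.png",np.vstack(rows)[:,:,::-1]);print(np.vstack(rows).shape)
E
```

```text
(552, 780, 3)
```

View pics/o1.png

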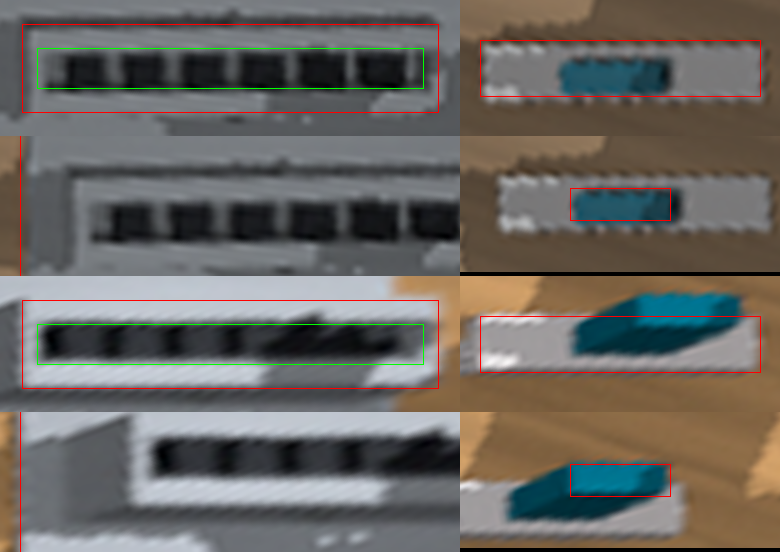

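```bash
python3 - <<'E'
from h import *
for n,r0,r1 in(("top",64,78),("scene",56,72)):
    f=grab_frame(n); a=ortho(f,(.575,.2215),.124,.04,.034,.125).mean(2)
    p=a[r0:r1].mean(0); 
    print(n,"centre profile, mm:val");print(" ".join(f"{(i-250)/2:.0f}:{p[i]:.0f}" for i in range(20,490,4)))
    for x0,x1 in((30,36),(100,106)): 
        q=a[x0:x1].mean(0);print("wall",x0," ".join(f"{(i-250)/2:.0f}:{q[i]:.0f}" for i in list(range(24,66,2))+list(range(434,486,2))))
    for y0,y1 in((-95,-70),(-60,-50),(50,90)):
        q=a[:,250+2*y0:250+2*y1].mean(1);print("across",y0," ".join(f"{(i-68)/2:.0f}:{q[i]:.0f}" for i in range(0,136,2)))
E
```

```text
top centre profile, mm:val
-115:88 -113:88 -111:89 -109:88 -107:86 -105:81 -103:80 -101:91 -99:109 -97:121 -95:119 -93:104 -91:93 -89:87 -87:89 -85:81 -83:60 -81:29 -79:15 -77:25 -75:27 -73:26 -71:28 -69:26 -67:24 -65:33 -63:52 -61:72 -59:86 -57:84 -55:67 -53:41 -51:23 -49:18 -47:27 -45:28 -43:27 -41:27 -39:25 -37:25 -35:34 -33:52 -31:73 -29:84 -27:77 -25:54 -23:30 -21:22 -19:22 -17:27 -15:27 -13:26 -11:26 -9:25 -7:26 -5:34 -3:53 -1:75 1:82 3:69 5:46 7:26 9:23 11:24 13:28 15:27 17:25 19:25 21:24 23:24 25:27 27:48 29:78 31:84 33:63 35:38 37:19 39:18 41:20 43:22 45:23 47:22 49:22 51:21 53:20 55:19 57:43 59:83 61:83 63:51 65:25 67:12 69:19 71:25 73:27 75:26 77:23 79:21 81:19 83:19 85:22 87:46 89:86 91:91 93:67 95:52 97:53 99:69 101:86 103:95 105:103 107:100 109:90 111:85 113:88 115:88 117:88 119:87
wall 30 -113:88 -112:88 -111:89 -110:90 -109:91 -108:90 -107:86 -106:82 -105:79 -104:79 -103:80 -102:84 -101:93 -100:104 -99:115 -98:124 -97:125 -96:122 -95:119 -94:118 -93:118 92:123 93:123 94:123 95:123 96:122 97:122 98:121 99:121 100:120 101:120 102:119 103:118 104:118 105:118 106:120 107:
[... 4168 characters left out ...]
 -2:28 -1:29 0:30 1:31 2:31 3:32 4:35 5:42 6:55 7:77 8:106 9:139 10:170 11:193 12:205 13:208 14:208 15:206 16:205 17:204 18:199 19:186 20:164 21:135 22:106 23:83 24:71 25:68 26:70 27:75 28:80 29:88 30:96 31:103 32:108 33:111
across 50 -34:184 -33:184 -32:184 -31:184 -30:184 -29:185 -28:185 -27:186 -26:187 -25:189 -24:191 -23:194 -22:196 -21:197 -20:198 -19:198 -18:198 -17:197 -16:196 -15:192 -14:181 -13:163 -12:136 -11:107 -10:80 -9:61 -8:51 -7:47 -6:45 -5:43 -4:40 -3:36 -2:32 -1:29 0:26 1:25 2:26 3:31 4:39 5:52 6:68 7:88 8:109 9:128 10:141 11:149 12:152 13:153 14:154 15:155 16:155 17:153 18:147 19:136 20:120 21:101 22:84 23:75 24:73 25:77 26:83 27:89 28:95 29:101 30:106 31:109 32:111 33:110
```

```bash
cat >> h.py <<'E'
def go(p,yaw=None,verbose=1):
    s=arm.get_state();R=Ro.from_euler("xyz",s["ee_rot"]).as_matrix()
    d=R.T@(np.array(p)-s["eef_pos"]);y=s["ee_rot"][2];dz=0 if yaw is None else -(((yaw-y)+np.pi)%(2*np.pi)-np.pi)
    print("units",np.round(d/.06,3),"turn",round(np.degrees(dz)/5,3),"| pos",s["eef_pos"].round(4),"rot",s["ee_rot"].round(4),"F",s["force"].round(1),"t",round(s["t"],2))
E
python3 -c "
from h import *
go((.487,-.165,.16),.305)"
```

```text
units [ 8.51  10.238  1.11 ] turn -8.592 | pos [0.2904 0.6092 0.2264] rot [ 3.1413 -0.     -0.4448] F [-0.1 -0.6 -0.1] t 0.4
```

jog_arm --deltas '[[[0.6,0.75,0,-0.7],[1.2,1.5,0,-1.4],[1.85,2.25,0,-2.1],[2.5,3.0,0,-2.8],[3.1,3.75,0,-3.5],[3.75,4.5,0,-4.2],[4.4,5.25,0,-4.9],[5.0,6.0,0,-5.6]]]' --grip 80

```text
t: 1.4
eef_pos: [0.4065, 0.1535, 0.227]
ee_rot: [-3.141, -0.001, 0.046]
force: [2.1, 0.2, 0.3]
width: 0.0802
gripper_force: 0.0
```

```bash
python3 -c "
from h import *
go((.487,-.165,.16),.305)"
```

```text
units [1.092 5.365 1.114] turn -2.964 | pos [0.4065 0.1535 0.227 ] rot [-3.1408e+00 -1.0000e-03  4.6400e-02] F [2.1 0.2 0.3] t 1.4
```

jog_arm --deltas '[[[0.2,0.95,0,-0.6],[0.4,1.9,0,-1.2],[0.6,2.85,0.2,-1.8],[0.8,3.8,0.5,-2.4],[1.0,4.7,0.8,-3.0],[1.1,5.39,1.1,-3.0],[1.1,5.39,1.1,-3.0],[1.1,5.39,1.1,-3.0]]]'

```text
t: 2.4
eef_pos: [0.4864, -0.165, 0.1607]
ee_rot: [3.142, 0.0, 0.305]
force: [-0.6, 0.3, 0.8]
width: 0.0799
gripper_force: 0.0
```

```bash
python3 - <<'E'
from h import *
go((.487,-.165,.036),.305)
rows=[]
for n in("top","scene"):
    f=grab_frame(n); a=[]
    for z in(.032,.16):
        o=ortho(f,(.487,-.165),.305,z,.07,.10); cv2.rectangle(o,(60,112),(340,168),(255,0,0),1);a.append(o)
    rows.append(np.hstack(a))
cv2.imwrite("pics/o2.png",np.vstack(rows)[:,:,::-1])
E
```

```text
units [0.009 0.003 2.078] turn -0.001 | pos [ 0.4864 -0.165   0.1607] rot [3.1416 0.     0.3049] F [-0.6  0.3  0.8] t 2.4
```

View pics/o2.png

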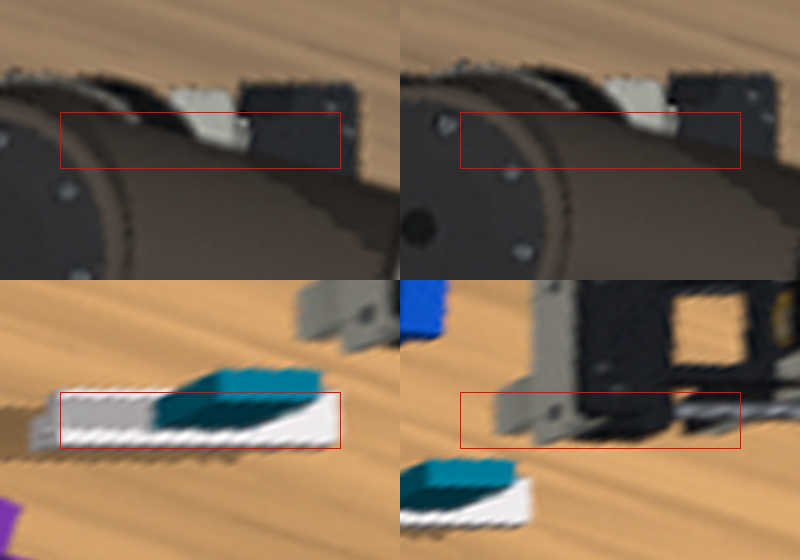

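jog_arm --deltas '[[[0,0,0.7,0],[0,0,1.4,0],[0,0,1.9,0],[0,0,2.06,0],[0,0,2.06,0],[0,0,2.06,0]]]'

```text
t: 3.25
eef_pos: [0.4877, -0.1647, 0.0384]
ee_rot: [3.141, -0.002, 0.306]
force: [0.9, -0.6, 0.5]
width: 0.0797
gripper_force: 0.0
```

jog_arm --deltas '[[[0,0,0,0],[0,0,0,0],[0,0,0,0],[0,0,0,0],[0,0,0,0],[0,0,0,0]]]' --grip 40 --squeeze 40

```text
t: 4.0
eef_pos: [0.4865, -0.165, 0.0371]
ee_rot: [3.141, -0.0, 0.306]
force: [-0.9, 0.7, 4.5]
width: 0.0497
gripper_force: 40.0
```

jog_arm --deltas '[[[0,0,-0.3,0],[0,0,-0.8,0],[0,0,-1.4,0],[0,0,-2.0,0],[0,0,-2.3,0],[0,0,-2.3,0],[0,0,-2.3,0]]]'

```text
t: 4.88
eef_pos: [0.4857, -0.1648, 0.1737]
ee_rot: [-3.141, 0.002, 0.305]
force: [-0.2, -0.1, -2.2]
width: 0.0499
gripper_force: 40.0
```

```bash
python3 - <<'E'
from h import *
th=.124
print("base centre est",.575-np.sin(th)*.0018,.2215+np.cos(th)*.0018)
go((.575-np.sin(th)*.0018,.2215+np.cos(th)*.0018,.125),th)
E
```

```text
base centre est 0.5747773715476171 0.22328617932251765
units [ 3.362 -5.722  0.811] turn 2.078 | pos [ 0.4857 -0.1648  0.1737] rot [-3.1407e+00  1.6000e-03  3.0540e-01] F [-0.2 -0.1 -2.2] t 4.88
```

jog_arm --deltas '[[[0.5,-0.8,0,0.3],[1.0,-1.6,0,0.6],[1.5,-2.5,0,0.9],[2.0,-3.4,0,1.2],[2.5,-4.3,0.2,1.6],[3.0,-5.1,0.5,1.9],[3.36,-5.72,0.8,2.08],[3.36,-5.72,0.8,2.08]]]'

```text
t: 5.88
eef_pos: [0.5742, 0.2249, 0.1228]
ee_rot: [3.139, 0.005, 0.127]
force: [-0.2, -1.7, -1.4]
width: 0.05
gripper_force: 40.0
```

jog_arm --deltas '[[[0,0,0,0],[0,0,0,0],[0,0,0,0]]]'

```text
t: 6.25
eef_pos: [0.5756, 0.2221, 0.1275]
ee_rot: [-3.141, -0.001, 0.123]
force: [0.3, -0.3, -2.0]
width: 0.0491
gripper_force: 40.0
```

```bash
python3 - <<'E'
from h import *
go((.57478,.22329,.090),.124)
s=arm.get_state()["eef_pos"]; zc=s[2]-.037
C=(.575,.2215);th=.124
rows=[]
for n in("top","scene"):
    f=grab_frame(n); cv2.imwrite(f"pics/{n}3.png",f["img"][:,:,::-1]); a=[]
    o=ortho(f,C,th,.04,.034,.125)
    o2=ortho(f,s[:2],th,zc+.032,.034,.08); cv2.rectangle(o2,(20,40),(300,96),(255,0,0),1)
    rows.append(np.hstack([o[:, 60:],o2]))
f=grab_frame("scene")
# mask outlines: spine model & base top model in raw scene, enlarged
v=f["img"][100:190,235:355].copy();v=cv2.resize(v,(760,570),interpolation=cv2.INTER_CUBIC)[:300]
rows.append(v[:300,:rows[0].shape[1]]) if v.shape[1]>=rows[0].shape[1] else rows.append(np.pad(v,((0,0),(0,rows[0].shape[1]-v.shape[1]),(0,0))))
im=np.vstack(rows);print(im.shape);cv2.imwrite("pics/o3.png",im[:,:,::-1])
E
```

```text
units [-0.011 -0.02   0.625] turn -0.011 | pos [0.5756 0.2221 0.1275] rot [-3.1412e+00 -7.0000e-04  1.2310e-01] F [ 0.3 -0.3 -2. ] t 6.25
(572, 760, 3)
```

View pics/o3.png

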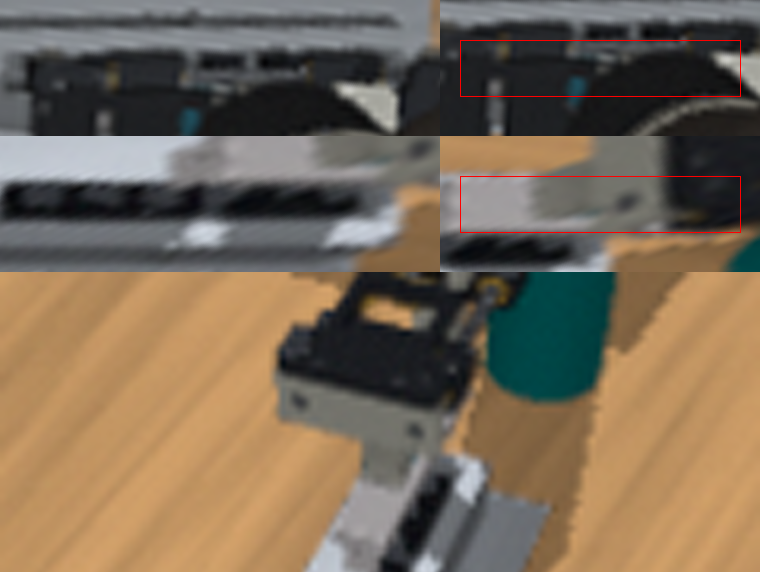

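The scene view shows the held comb's spine matching the model box at rows 176–231, left end at column 460. The scene camera therefore agrees with the robot to about 1 mm here. I'll measure that bias exactly.

```bash
python3 - <<'E'
from h import *
s=arm.get_state();p=s["eef_pos"];th=s["ee_rot"][2]
f=grab_frame("scene")
o=ortho(f,p[:2],th,p[2]-.005,.034,.1).mean(2)
q=o[:,70:100].mean(1);print("across"," ".join(f"{(i-68)/2:.1f}:{q[i]:.0f}" for i in range(16,120,2)))
q=o[60:76].mean(0);print("along"," ".join(f"{(i-200)/2:.1f}:{q[i]:.0f}" for i in range(30,100,2)))
E
```

```text
across -26.0:140 -25.0:138 -24.0:137 -23.0:136 -22.0:135 -21.0:133 -20.0:132 -19.0:131 -18.0:131 -17.0:132 -16.0:136 -15.0:144 -14.0:152 -13.0:159 -12.0:162 -11.0:161 -10.0:159 -9.0:158 -8.0:158 -7.0:158 -6.0:158 -5.0:158 -4.0:158 -3.0:158 -2.0:158 -1.0:159 0.0:159 1.0:159 2.0:159 3.0:159 4.0:159 5.0:159 6.0:159 7.0:159 8.0:159 9.0:159 10.0:157 11.0:152 12.0:140 13.0:123 14.0:102 15.0:77 16.0:56 17.0:38 18.0:27 19.0:21 20.0:19 21.0:18 22.0:17 23.0:17 24.0:16 25.0:16
along -85.0:126 -84.0:124 -83.0:124 -82.0:125 -81.0:125 -80.0:126 -79.0:127 -78.0:131 -77.0:136 -76.0:142 -75.0:148 -74.0:154 -73.0:158 -72.0:161 -71.0:162 -70.0:162 -69.0:162 -68.0:161 -67.0:161 -66.0:160 -65.0:160 -64.0:159 -63.0:158 -62.0:158 -61.0:159 -60.0:159 -59.0:159 -58.0:159 -57.0:159 -56.0:159 -55.0:159 -54.0:159 -53.0:159 -52.0:159 -51.0:159
```

jog_arm --deltas '[[[0,0,0.2,0],[0,0,0.4,0],[0,0,0.6,0],[0,0,0.6,0],[0,0,0.6,0],[0,0,0.6,0]]]'

```text
t: 7.2
eef_pos: [0.5758, 0.2232, 0.0914]
ee_rot: [-3.141, -0.001, 0.124]
force: [0.7, 0.3, -1.4]
width: 0.0498
gripper_force: 40.0
```

```bash
python3 -c "
from h import *
go((.57385,.2227,.080),.124)"
```

```text
units [-0.033  0.004  0.19 ] turn 0.003 | pos [0.5758 0.2232 0.0914] rot [-3.1413e+00 -7.0000e-04  1.2430e-01] F [ 0.7  0.3 -1.4] t 7.2
```

jog_arm --deltas '[[[-0.02,0,0.1,0],[-0.02,0,0.17,0],[-0.02,0,0.17,0],[-0.02,0,0.17,0],[-0.02,0,0.17,0]]]'

```text
t: 7.82
eef_pos: [0.5744, 0.2229, 0.0809]
ee_rot: [-3.142, -0.0, 0.124]
force: [0.7, 0.4, -1.2]
width: 0.0499
gripper_force: 40.0
```

```bash
python3 -c "
from h import *
go((.57385,.2227,.076),.124)
grab_frame('scene');go((.57385,.2227,.076),.124)
grab_frame('scene');go((.57385,.2227,.076),.124)"
```

```text
units [-0.009  0.002  0.082] turn 0.003 | pos [0.5744 0.2229 0.0809] rot [-3.1415e+00 -3.0000e-04  1.2430e-01] F [ 0.7  0.4 -1.2] t 7.83
units [-0.009  0.002  0.082] turn 0.002 | pos [0.5744 0.2229 0.0809] rot [-3.1415e+00 -3.0000e-04  1.2420e-01] F [-0.4 -0.4 -1.5] t 7.88
units [-0.008  0.002  0.082] turn 0.002 | pos [0.5743 0.2229 0.0809] rot [-3.1415e+00 -2.0000e-04  1.2420e-01] F [-0.   0.7 -2.1] t 7.92
```

Settled, tips at about 44 mm. I'll creep down to a tip height of about 39 mm.

jog_arm --deltas '[[[-0.01,0,0.03,0],[-0.01,0,0.05,0],[-0.01,0,0.07,0],[-0.01,0,0.08,0],[-0.01,0,0.08,0]]]'

```text
t: 8.55
eef_pos: [0.5737, 0.2228, 0.0769]
ee_rot: [3.142, -0.0, 0.124]
force: [-2.4, -0.5, 6.0]
width: 0.0496
gripper_force: 40.0
```

jog_arm --deltas '[[[0,0,0.015,0],[0,0,0.015,0],[0,0,0.015,0]]]'

```text
t: 8.93
eef_pos: [0.5738, 0.2231, 0.075]
ee_rot: [-3.141, -0.0, 0.124]
force: [0.3, 1.0, -1.3]
width: 0.0499
gripper_force: 40.0
```

jog_arm --deltas '[[[0,0,0.015,0],[0,0,0.03,0],[0,0,0.03,0],[0,0,0.03,0]]]'

```text
t: 9.43
eef_pos: [0.5737, 0.223, 0.0731]
ee_rot: [-3.141, -0.0, 0.124]
force: [0.9, 3.2, -3.4]
width: 0.0499
gripper_force: 40.0
```

```bash
python3 -c "
from h import *
grab_frame('scene');go((.57385,.2227,.068),.124);print(arm.get_state()['moment'])"
```

```text
units [0.001 0.006 0.086] turn 0.002 | pos [0.5737 0.223  0.0732] rot [-3.1413e+00 -2.0000e-04  1.2420e-01] F [ 0.9  3.8 -3.2] t 9.47
[ 1.49697356 -0.12961849  0.03051204]
```

In the slots by about 4 mm, with a light sideways load of 3.8 N in +y. I'll ease +y by 0.6 mm and go on.

jog_arm --deltas '[[[0,-0.01,0,0],[0,-0.01,0.02,0],[0,-0.01,0.04,0],[0,-0.01,0.05,0],[0,-0.01,0.05,0]]]'

```text
t: 10.1
eef_pos: [0.5734, 0.2231, 0.0701]
ee_rot: [3.141, 0.001, 0.124]
force: [0.6, 0.4, -1.6]
width: 0.0497
gripper_force: 40.0
```

```bash
python3 -c "
from h import *
go((.57385,.2227,.066),.124);print(arm.get_state()['moment'])"
```

```text
units [0.007 0.008 0.068] turn 0.001 | pos [0.5734 0.2231 0.0701] rot [3.1412e+00 5.0000e-04 1.2410e-01] F [ 0.6  0.4 -1.6] t 10.1
[-0.00310838  0.00904979  0.01011523]
```

jog_arm --deltas '[[[0,0,0.02,0],[0,0,0.035,0],[0,0,0.05,0],[0,0,0.065,0],[0,0,0.065,0]]]'

```text
t: 10.72
eef_pos: [0.574, 0.2236, 0.0666]
ee_rot: [-3.141, -0.001, 0.124]
force: [1.7, 0.1, -2.1]
width: 0.0498
gripper_force: 40.0
```

jog_arm --deltas '[[[0,0,0.02,0],[0,0,0.04,0],[0,0,0.055,0],[0,0,0.055,0]]]'

```text
t: 11.22
eef_pos: [0.5739, 0.2236, 0.0635]
ee_rot: [-3.141, -0.001, 0.124]
force: [0.9, -0.6, 4.5]
width: 0.0499
gripper_force: 40.0
```

Free in both directions, and the pads are now met at about 13 mm deep. Pressing on gently.

jog_arm --deltas '[[[0,0,0.02,0],[0,0,0.04,0],[0,0,0.055,0],[0,0,0.055,0]]]'

```text
t: 11.72
eef_pos: [0.5734, 0.2233, 0.0594]
ee_rot: [3.141, 0.0, 0.124]
force: [1.0, 0.2, -0.4]
width: 0.0499
gripper_force: 40.0
```

jog_arm --deltas '[[[0,0,0.015,0],[0,0,0.03,0],[0,0,0.03,0],[0,0,0.03,0]]]'

```text
t: 12.22
eef_pos: [0.5735, 0.2233, 0.0578]
ee_rot: [3.142, 0.0, 0.124]
force: [1.1, 0.7, -0.1]
width: 0.0497
gripper_force: 40.0
```

jog_arm --deltas '[[[0,0,0.01,0],[0,0,0.017,0],[0,0,0.017,0],[0,0,0.017,0]]]'

```text
t: 12.72
eef_pos: [0.5736, 0.2234, 0.0571]
ee_rot: [-3.142, -0.0, 0.124]
force: [0.7, -0.1, 4.5]
width: 0.0498
gripper_force: 40.0
```

```bash
python3 -c "
from h import *
go((.57385,.2227,.066),.124);print(arm.get_state()['moment'])"
```

```text
units [ 0.002  0.011 -0.148] turn 0.002 | pos [0.5736 0.2234 0.0571] rot [-3.1416e+00 -2.0000e-04  1.2420e-01] F [ 0.7 -0.1  4.5] t 12.72
[-0.1427652  -0.1788097   0.01532544]
```

Contact near home, at 4.5 N. I'll take one more small step to see whether it has landed.

jog_arm --deltas '[[[0,0,0.015,0],[0,0,0.015,0],[0,0,0.015,0]]]'

```text
t: 13.1
eef_pos: [0.5736, 0.2234, 0.0571]
ee_rot: [-3.142, -0.001, 0.124]
force: [-2.3, -1.1, 11.7]
width: 0.0501
gripper_force: 40.0
```

The comb has landed: z holds at 57.1 mm while the force rises to 11.7 N. Releasing.

jog_arm --deltas '[[[0,0,0,0],[0,0,0,0],[0,0,0,0],[0,0,0,0],[0,0,0,0]]]' --grip 80

```text
t: 13.72
eef_pos: [0.5735, 0.2233, 0.0559]
ee_rot: [3.141, 0.0, 0.124]
force: [-0.0, -0.4, 0.1]
width: 0.0796
gripper_force: 0.0
```

jog_arm --deltas '[[[0,0,-0.3,0],[0,0,-0.8,0],[0,0,-1.4,0],[0,0,-2.2,0],[0,0,-3.0,0],[-0.7,0,-3.2,0],[-1.4,0,-3.2,0],[-2.0,0,-3.2,0]]]'

```text
t: 14.72
eef_pos: [0.4532, 0.2082, 0.2482]
ee_rot: [-3.141, -0.0, 0.124]
force: [0.0, -0.2, -0.1]
width: 0.0801
gripper_force: 0.0
```

```bash
python3 - <<'E'
from h import *
go((.57385,.2227,.066),.124)
f=grab_frame("scene")
o=ortho(f,(.5736,.2234),.124,.052,.034,.115);cv2.rectangle(o,(90,40),(370,96),(255,0,0),1)
v=cv2.resize(f["img"][110:195,240:345],(460,372),interpolation=cv2.INTER_CUBIC)
cv2.imwrite("pics/end.png",np.vstack([o,v])[:,:,::-1])
E
```

```text
units [2.025 0.01  3.038] turn -0.0 | pos [0.4532 0.2082 0.2482] rot [-3.1411e+00 -3.0000e-04  1.2400e-01] F [ 0.  -0.2 -0.1] t 14.72
```

View pics/end.png

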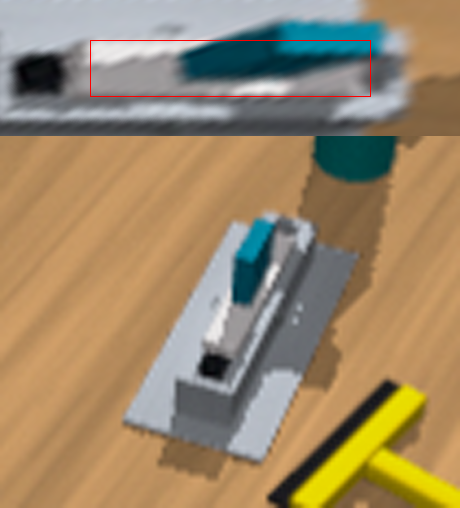

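The final view shows the comb seated along the channel, its spine matching the home-height box (columns 90–370, rows 40–96). The gripper is clear and nothing else has moved.

```bash
python3 -c "
from station import arm
print(arm.job_done())"
```

```text
the job is handed in; nothing more can be done
None
```

I seated the white comb in the base, released it and handed the job in. It stopped at the home height under a gentle press (11.7 N wrist force at the last reading), though the hand-in returned no verdict.

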